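# Hook the culture dish out from under the bench cover

### The arm

A 6-joint arm with a two-finger parallel gripper is mounted at the origin on a cart in front of the work surface, level with it; the furniture and walls round the work are solid. World frame = base frame: x ahead of the robot, y to its left, z up, the work surface at z = 0. Lengths are in m, angles in rad, forces in N, time in s.
With the tool pointing down it reaches from about 0.35 to 0.775 m from the base axis. Payload 5.5 kg.
Tool frame: the origin (TCP) lies at the very end of the fingers, on their centre line; the grasp point (between the pads) lies 19 mm behind it (env.grip_point_offset is the distance from the TCP to the grasp point, in m); z points along the fingers, y is the line along which they close (so a half turn about z gives the same grasp; the last joint's range is limited). The gripper opens to 85 mm and grips with 20 to 120 N. Pads are 22 mm wide; open, the fingers measure 114 mm over their backs; the gripper's body (76 mm by 85 mm) begins 54 mm behind the grasp point. The pads swing forward as they close: fully open they stand 13 mm farther back than shut.
Start: joints at [-1.417, 0.313, 0.046, 1.304, 0, 1.431], TCP at [0.167, -0.55, 0.231] pointing down, gripper open.
Joint ranges: [-2.76, 2.76], [-0.86, 1.69], [-1.03, 1.26], [-2.2, 2.34], [-1.47, 1.5], [-3.14, 3.14]. Speed limits (rad/s): [2.57, 2.57, 3.14, 3.14, 3.14, 3.14].

### API

Orientations are given as a unit quaternion [w, x, y, z].
In Python, from workcell import sensors, imaging, workorder, env gives the robot as it stands.
- The arm moves only by the shell command python3 -m handwheel 'ROWS' [FORCE]. ROWS is JSON, a list of rows, each a list of 5 numbers: the shift along the tool's x, y, z in mm, then the turn about the tool's z in rad, then the opening, from 0 (shut) to 1 (fully open). A call has 1 to 8 rows; each row is the pose to reach, as a shift and turn from the pose commanded when the call began, along the tool's axes at that moment; what a row does not reach only later rows make up. A row lasts 1/10 s, in which the tool goes at most 50 mm and 8.59 degrees, less where a joint would pass 70% of its speed; a pose out of reach is approached as far as the arm can. A call with a gripper value outside its range is refused whole. The fingers move at their own pace and stop on an object; FORCE is the grip in N (left out, the last holds). Time passes only in rows, so rows that repeat a pose let the fingers close. It gives the time, the measured TCP pose, the force, the opening and the grip force at its end, in the units of the state.
- sensors.get_state(): the state, without advancing time (a new reading comes with each control period).
- imaging.read_camera(name): name is "scene" or "top"; returns a dict with "color" (420x560x3 uint8, blue, green, red), "z_map" (420x560 float32, m along the optical axis (not along the pixel's ray), 0 where there is no reading), "fx", "fy", "cx", "cy" (pixels), "xyz" and "rotation" of the camera in the world. Camera axes: x right, y down, z forward; pixel columns grow to the right and rows downward; lengths in m; the calibration is good to about 2 mm. A picture is of the moment at which its call begins.
- workorder.hand_in(): hands the job in; it is judged then, once.
The state is a dict: "clock": time; "joint_pos": joint angles; "qvel": joint speeds; "tau": joint torques, N m; "tcp_pos": TCP position; "orientation": TCP orientation; "wrist_force": force on the tool from outside, world axes, zero at the start; "ft_torque": the same for the moment, N m; "finger_gap": finger opening in m; "grip_force": force on a finger pad.
Only numpy, scipy, OpenCV 4.12 (cv2) and the standard library are available. Lean on these libraries where they do the work, as an engineer would, in place of code of your own. Each camera call takes 0.05 s, during which the arm holds its last target. There are 200 camera calls.

### The job

A culture dish has slid deep into one bay of the low two-bay cover, where a hand does not fit. Pick up the orange-handled hooked pick, reach it into that bay over the dish, lower its blade behind the dish and drag the dish, right way up, out onto the worktop until all of it is clear of the cover. Then set the pick down on the worktop; do not touch the dish with the gripper, and leave the timer in the other bay where it is.

Things in the scene. Friction and masses are not known exactly. Their poses are not given: they have to be found in the camera images.
- pick_grip (a point): Centre of the hooked pick's orange block handle (80 x, 26 y, 52 high, standing upright, 110 g): 26 mm above its underside. Grasp across y. x points along the steel shank (6 thick), z up. 170 mm ahead of this point the shank ends in a flat blade, 30 wide (y), 4 thick (x), bent down to 4 mm above the level of the underside; top of blade and shank 21 mm above that level.
- dish_center (a point): Centre, half-way up, of the round culture dish with cream-coloured filling, 56 in diameter, 14 high, about 30 g, lying loose on the worktop inside one bay, its centre 45 to 62 mm behind the mouth. It slides easily.
- cover: Fixed cover, blue walls, clear roof, no floor: 130 deep (x), 166 wide (y), 60 high. Origin on the worktop in the middle of its open mouth; x points level into the bays, y left along the mouth, z up. Two bays with centre lines at y = -40 and +40 mm, each 74 wide, 55 high under the roof, closed at the back at x = 124 mm. Walls 6 mm.
- timer_center (a point): Centre of the white bench timer, 60 x 62 x 16 high, lying loose in the other bay. It stays there.
Not all that is in view belongs to the job. There is more than one size of the part that bears pick_grip; the job needs the larger.

How it is judged:
On the way:
1. the pick's blade is down behind the dish while the dish is still in its bay (x of dish_center in the frame of pick_grip between 0.085 and 0.147 m and y of dish_center in the frame of pick_grip between -0.025 and 0.025 m and height (world z) of pick_grip below 0.045 m and x of dish_center in the frame of cover above 0 m), for 0.1 s.
At the end, for the whole second after the job is handed in: The dish lies flat (within 10 degrees) and at rest on the worktop, wholly out of the cover (its centre at least 30 mm in front of the mouth); the pick lies released and at rest on the worktop (centre of its handle less than 40 mm up); the timer is where it was, within 15 mm (x of dish_center in the frame of cover below -0.03 m and height (world z) of dish_center between -0.005 and 0.017 m and angle between dish_center's own z axis and vertical below 0.17 rad and linear speed of each of dish, pick below 0.02 m/s and height (world z) of pick_grip between -0.005 and 0.04 m and distance of timer_center from where it was at the start of the episode below 0.015 m); the robot touches nothing.
It fails at once if the gripper or arm touches the dish (contact force between any of the fingers, the arm and dish above 0.3 N).
It fails at once if the dish is tipped up by more than 30 degrees (angle between dish_center's own z axis and vertical above 0.52 rad).
It fails at once if the timer is moved more than 15 mm (distance of timer_center from where it was at the start of the episode above 0.015 m).
It also fails if it takes over 40 s, if anything falls off the work surface, if the arm or the gripper's body presses on something with over 40 N, if the wrist force passes 120 N, or if a joint passes its speed limit or range.

## Working session

There is one attempt and no reset: what is moved stays moved. The work goes in short steps, Python scripts to look and compute and a shell command to move; the robot and the scene stay as the last step left them, time stands still between calls to the robot, and variables do not carry over. Pictures are saved under pics/ and viewed, at most 10 in all, crops included, and the job is handed in when it is done.

```bash
mkdir -p pics
cat > h.py <<'E'
import numpy as np,cv2
from workcell import sensors,imaging
def shot(n):
    d=imaging.read_camera(n); np.savez('/tmp/%s.npz'%n,**d); return d
def load(n): return dict(np.load('/tmp/%s.npz'%n))
def pt(d,u,v,z=None):
    R=np.array(d['rotation']); R=R if R.shape==(3,3) else None
    r=R@np.array([(u-d['cx'])/d['fx'],(v-d['cy'])/d['fy'],1]); o=np.array(d['xyz'])
    if z is None: return o+r*d['z_map'][int(v),int(u)]
    return o+r*(z-o[2])/r[2]
E
python3 - <<'E'
from h import *
for n in('scene','top'):
    d=shot(n); cv2.imwrite(f'pics/{n}0.png',d['color']); print(n,d['xyz'],d['rotation'],d['fx'])
s=sensors.get_state();print(s['clock'],s['tcp_pos'],s['orientation'],s['finger_gap'])
E
```

```text
scene [-0.2221728   0.35768824  0.71251379] [ 0.21296151 -0.45337342  0.78068491 -0.37367234] 405.0214914117342
top [ 0.43112128 -0.04505982  0.99325509] [-0.01396245  0.71051267 -0.70340227  0.01421426] 417.3482131701978
0.1 [ 0.16642902 -0.54991025  0.23050142] [-8.24242443e-04  9.89228092e-01  1.46379995e-01  3.52138711e-07] 0.0850056270238713
```

View pics/top0.png

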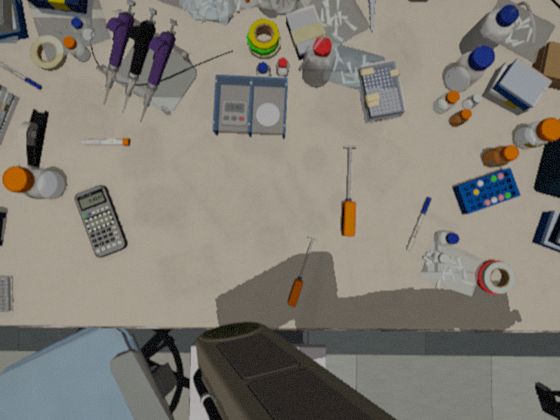

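View pics/scene0.png

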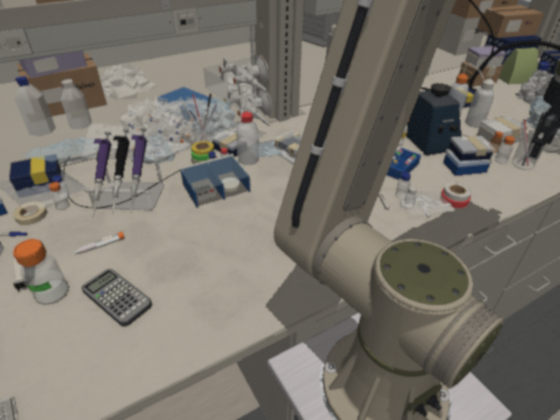

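The top view shows the cover at about u 213–288, v 75–137, with its mouth towards the robot. The dish is in the right bay near (268,114) and the timer in the left bay. The larger pick has its handle near (349,218) and its blade near (349,148). The smaller pick, a decoy, is near (300,270).

Run:
```python
s=open('h.py').read()
s=s.replace("R=np.array(d['rotation']); R=R if R.shape==(3,3) else None","R=Rotation.from_quat(np.roll(d['rotation'],-1)).as_matrix()").replace("import numpy as np,cv2","import numpy as np,cv2\nfrom scipy.spatial.transform import Rotation")
open('h.py','w').write(s)
from h import *
d=load('top')
c=d['color'][65:245,200:370]
a=cv2.resize(c[:80,:100],None,fx=6,fy=6,interpolation=cv2.INTER_CUBIC)
b=cv2.resize(d['color'][140:240,330:368],None,fx=4.8,fy=4.8,interpolation=cv2.INTER_CUBIC)
o=np.zeros((480,600+b.shape[1],3),np.uint8);o[:,:600]=a;o[:b.shape[0],600:]=b
cv2.imwrite('pics/c.png',o);print(o.shape)
```

```text
(480, 782, 3)
```

View pics/c.png

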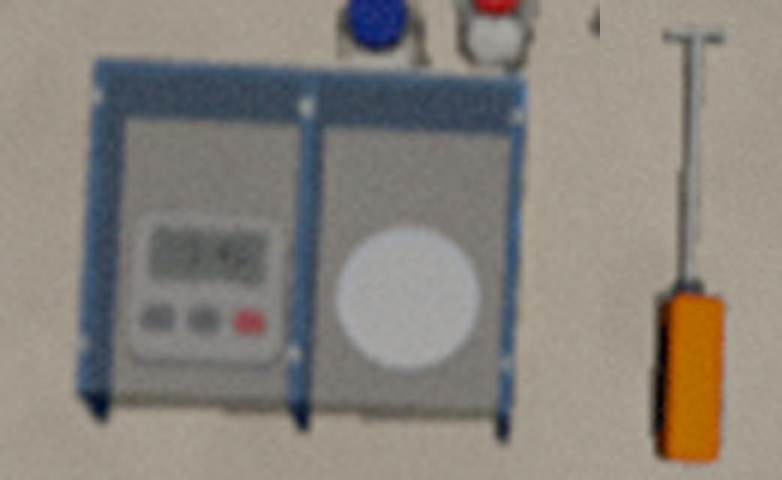

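Crop: the cover's roof corners are at about (96,60), (525,78), (504,412) and (80,395). The dish is centred at (408,297). The handle's top face is centred at about (692,378), and the blade at (694,37).

```bash
cat > m.py <<'E'
from h import *
d=load('top')
A=lambda x,y,z:pt(d,(x+.5)/6-.5+200,(y+.5)/6-.5+65,z)
B=lambda x,y,z:pt(d,(x-600+.5)/4.8-.5+330,(y+.5)/4.8-.5+140,z)
bl,br,fr,fl=[A(*p,.06) for p in((96,60),(525,78),(504,412),(80,395))]
print(bl,br,fr,fl,'w',np.linalg.norm(bl-br),np.linalg.norm(fl-fr),'d',np.linalg.norm(bl-fl),np.linalg.norm(br-fr))
ax=(bl-fl+br-fr);yaw=np.arctan2(ax[1],ax[0]); w=(bl-br+fl-fr);print('yaw',yaw,np.arctan2(-w[0],w[1]))
yaw=(yaw+np.arctan2(-w[0],w[1]))/2
c=(bl+br+fl+fr)/4; R=np.array([[np.cos(yaw),-np.sin(yaw)],[np.sin(yaw),np.cos(yaw)]])
o=c[:2]-R@[.065,0];print('origin',o,yaw)
D=A(408,297,.014);print('dish',D,R.T@(D[:2]-o))
H=B(692,378,.052);b=B(694,37,.021);v=b-H
print('handle',H,'blade',b,np.linalg.norm(v[:2]),'yaw',np.arctan2(v[1],v[0]))
for p in((660,295),(722,295),(720,460),(663,460)):print(B(*p,.052))
for u,vv in((349,218),(268,114)):print(pt(d,u,vv))
np.savez('/tmp/m.npz',o=o,yaw=yaw,D=D)
E
python3 m.py; python3 -c "
from h import *
s=sensors.get_state();print(Rotation.from_quat(np.roll(s['orientation'],-1)).as_matrix())"
```

```text
[0.77149831 0.10276395 0.06      ] [ 0.766267   -0.05937092  0.06      ] [ 0.63901156 -0.05266726  0.06      ] [0.64383055 0.10671466 0.06      ] w 0.1622192464112316 0.15945474907985274 d 0.12772887569331393 0.12743188922370244
yaw -0.041770118091513 -0.031248883578125077
origin [0.64019517 0.0267327 ] -0.03650950083481904
dish [ 0.69465597 -0.01468726  0.014     ] [ 0.05593639 -0.03940446]
handle [ 0.44881395 -0.20161039  0.052     ] blade [ 0.61601615 -0.20717134  0.021     ] 0.16729464598124047 yaw -0.033246593354107554
[ 0.48772043 -0.18641567  0.052     ]
[ 0.48801455 -0.21559573  0.052     ]
[ 0.41048445 -0.21487754  0.052     ]
[ 0.41021616 -0.18813858  0.052     ]
[ 0.44969228 -0.20275665  0.04821178]
[ 0.6827069  -0.01702709  0.05914348]
[[ 9.57145794e-01  2.89606407e-01 -2.40608518e-04]
 [ 2.89606406e-01 -9.57144435e-01  1.63083065e-03]
 [ 2.42001900e-04 -1.63062447e-03 -9.99998641e-01]]
```

```bash
python3 -m handwheel '[[46,-31,10,0.1,1],[92,-62,20,0.2,1],[138,-93,30,0.327,1],[184,-125,45,0.327,1],[230,-156,60,0.327,1],[276,-187,70,0.327,1],[322,-218,80,0.327,1],[371,-251,90,0.327,1]]' 80
python3 -m handwheel '[[0,0,0,0,1],[0,0,0,0,1]]'
python3 -c "
from h import *
d=shot('top');s=sensors.get_state();cv2.imwrite('pics/t1.png',d['color'][100:260,250:420].repeat(3,0).repeat(3,1))
print(Rotation.from_quat(np.roll(s['orientation'],-1)).as_matrix(),s['tcp_pos'])"
```

```text
clock: 0.9
tcp_pos: [0.4141, -0.2444, 0.1508]
orientation: [-0.0, 1.0, -0.017, -0.0]
wrist_force: [1.6, -0.7, -0.5]
finger_gap: 0.0853
grip_force: 0.0
clock: 1.1
tcp_pos: [0.4137, -0.2448, 0.1509]
orientation: [-0.0, 1.0, -0.015, -0.001]
wrist_force: [0.5, -0.5, 0.7]
finger_gap: 0.0854
grip_force: 0.0
[[ 9.99485534e-01 -3.20641088e-02 -7.48228774e-04]
 [-3.20641941e-02 -9.99485806e-01 -1.02286806e-04]
 [-7.44564304e-04  1.26225535e-04 -9.99999715e-01]] [ 0.41335197 -0.24602888  0.15118305]
```

```bash
python3 -m handwheel '[[20,-25,20,0,1],[34,-45,50,0,1],[34,-45,85,0,1],[34,-45,115,0,1],[34,-45,139,0,1],[34,-45,139,0,1],[34,-45,139,0,0.1],[34,-45,139,0,0.1]]' 80
python3 -m handwheel '[[0,0,0,0,0.1],[0,0,0,0,0.1],[0,0,0,0,0.1],[0,0,0,0,0.1],[0,0,0,0,0.1]]'
```

```text
clock: 1.95
tcp_pos: [0.4497, -0.2041, 0.0139]
orientation: [0.001, 1.0, -0.017, 0.001]
wrist_force: [0.1, -0.2, -0.4]
finger_gap: 0.0588
grip_force: 0.0
clock: 2.45
tcp_pos: [0.4499, -0.2033, 0.0138]
orientation: [0.001, 1.0, -0.017, 0.001]
wrist_force: [-0.6, -1.2, 7.1]
finger_gap: 0.0255
grip_force: 79.2
```

```bash
python3 -m handwheel '[[0,0,-12,0,0.1],[-10,0,-23,0,0.1],[-17,-35,-23,0,0.1],[-17,-75,-23,0,0.1],[-17,-115,-23,0,0.1],[-17,-155,-23,0,0.1],[-17,-185,-23,0,0.1],[-17,-198,-23,0,0.1]]'
python3 -m handwheel '[[0,0,0,0,0.1],[0,0,0,0,0.1]]'
python3 -c "
from h import *
d=shot('top');s=sensors.get_state();cv2.imwrite('pics/t2.png',cv2.resize(d['color'][65:185,200:340],None,fx=5,fy=5,interpolation=cv2.INTER_CUBIC))
print(Rotation.from_quat(np.roll(s['orientation'],-1)).as_matrix(),s['tcp_pos'])"
```

```text
clock: 3.25
tcp_pos: [0.4374, -0.0018, 0.036]
orientation: [-0.0, 1.0, -0.015, -0.0]
wrist_force: [-0.6, -0.9, -0.8]
finger_gap: 0.0252
grip_force: 78.9
clock: 3.45
tcp_pos: [0.4386, -0.0045, 0.0358]
orientation: [0.0, 1.0, -0.016, 0.0]
wrist_force: [0.7, -0.7, -0.6]
finger_gap: 0.0253
grip_force: 78.9
[[ 9.99423266e-01 -3.39535773e-02  5.38633840e-04]
 [-3.39531639e-02 -9.99423137e-01 -7.58959827e-04]
 [ 5.64092523e-04  7.40233786e-04 -9.99999567e-01]] [ 0.43871638 -0.00490891  0.0356872 ]
```

View pics/t2.png

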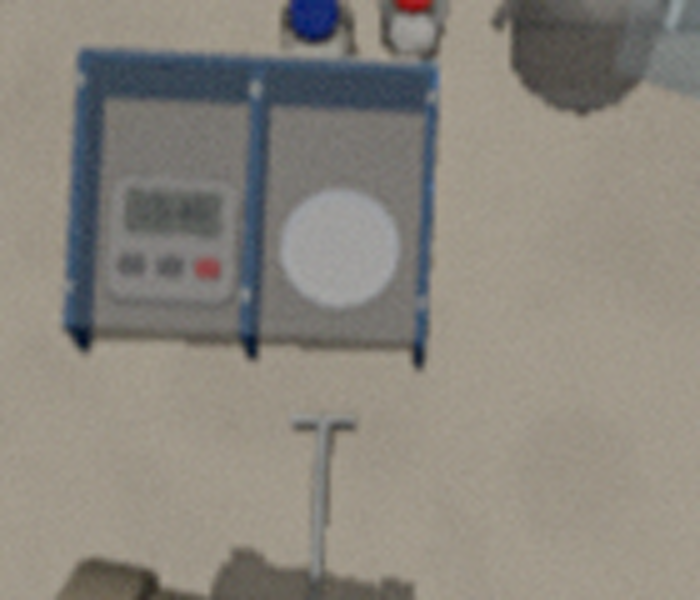

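The blade is at (324,423), just in front of the mouth, and the dish is at (340,247).

Run:
```python
from h import *
d=load('top');m=np.load('/tmp/m.npz');a=float(m['yaw']);R=np.array([[np.cos(a),-np.sin(a)],[np.sin(a),np.cos(a)]])
f=lambda x,y,z:R.T@(pt(d,(x+.5)/5-.5+200,(y+.5)/5-.5+65,z)[:2]-m['o'])
print('blade',f(324,423,.044),'ends',f(292,423,.044),f(357,424,.044),'shank near',f(317,570,.044),'dish',f(340,247,.014), pt(d,264,149.3))
```

```text
blade [-0.03353745 -0.03722042] ends [-0.0342208  -0.02258525] [-0.03329306 -0.05233502] shank near [-0.10116293 -0.03726924] dish [ 0.05613744 -0.03943441] [ 0.60526193 -0.00828772  0.04301691]
```

```bash
python3 -m handwheel '[[15,2,0,0,0.1],[40,2,0,0,0.1],[65,2,0,0,0.1],[90,2,0,0,0.1],[112,2,0,0,0.1],[128,2,0,0,0.1],[137,2,0,0,0.1],[137,2,0,0,0.1]]'
python3 -c "
from h import *
d=shot('top');s=sensors.get_state();cv2.imwrite('pics/t3.png',cv2.resize(d['color'][65:185,200:340],None,fx=5,fy=5,interpolation=cv2.INTER_CUBIC))
print(s['wrist_force'],s['tcp_pos'])"
```

```text
clock: 4.3
tcp_pos: [0.5744, -0.0116, 0.0343]
orientation: [-0.0, 1.0, -0.017, -0.002]
wrist_force: [-1.1, 0.5, -2.3]
finger_gap: 0.0252
grip_force: 78.8
[-0.64337473  0.88136545 -0.71349628] [ 0.57449698 -0.01147866  0.03455258]
```

View pics/t3.png

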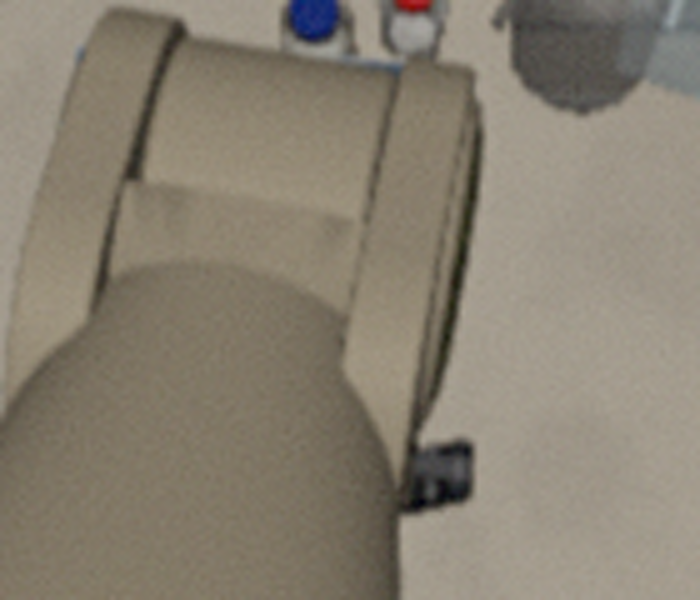

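The arm hides the bay, but the tool advanced as planned with no contact force. Next I lower the blade.

```bash
python3 -m handwheel '[[0,0,7,0,0.1],[0,0,14,0,0.1],[0,0,20,0,0.1],[0,0,20,0,0.1],[0,0,20,0,0.1]]'
```

```text
clock: 4.85
tcp_pos: [0.5753, -0.0106, 0.0152]
orientation: [0.0, 1.0, -0.017, -0.0]
wrist_force: [-1.2, 1.0, -1.0]
finger_gap: 0.0254
grip_force: 78.8
```

```bash
python3 -m handwheel '[[-6,0,0,0,0.1],[-12,0,0,0,0.1],[-16,0,0,0,0.1],[-20,0,0,0,0.1],[-25,0,0,0,0.1],[-31,0,0,0,0.1],[-37,0,0,0,0.1],[-43,0,0,0,0.1]]'
python3 -m handwheel '[[-7,0,0,0,0.1],[-14,0,0,0,0.1],[-21,0,0,0,0.1],[-28,0,0,0,0.1],[-35,0,0,0,0.1],[-42,0,0,0,0.1],[-49,0,0,0,0.1],[-56,0,0,0,0.1]]'
python3 -m handwheel '[[-7,0,0,0,0.1],[-13,0,0,0,0.1],[-19,0,0,0,0.1],[-24,0,0,0,0.1],[-28,0,0,0,0.1],[-31,0,0,0,0.1],[-32,0,0,0,0.1],[-32,0,0,0,0.1]]'
python3 -c "
from h import *
d=shot('top');cv2.imwrite('pics/t4.png',cv2.resize(d['color'][65:185,200:340],None,fx=5,fy=5,interpolation=cv2.INTER_CUBIC))"
```

```text
clock: 5.65
tcp_pos: [0.5319, -0.0091, 0.0154]
orientation: [0.0, 1.0, -0.017, 0.0]
wrist_force: [0.6, 0.6, -1.2]
finger_gap: 0.025
grip_force: 78.8
clock: 6.45
tcp_pos: [0.4758, -0.0072, 0.0154]
orientation: [0.0, 1.0, -0.017, -0.0]
wrist_force: [-0.6, -0.0, -0.9]
finger_gap: 0.0255
grip_force: 78.8
clock: 7.25
tcp_pos: [0.4444, -0.0062, 0.0154]
orientation: [0.0, 1.0, -0.017, 0.0]
wrist_force: [-0.1, -0.5, -0.2]
finger_gap: 0.0251
grip_force: 78.8
```

View pics/t4.png

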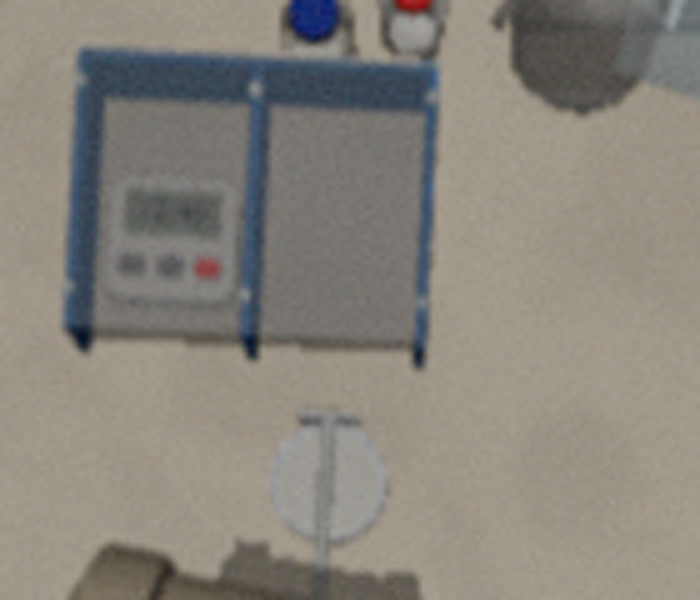

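The dish, at (329,482), is fully out in front of the mouth and held against the blade at (329,418). The timer hasn't moved. Next I set the pick down and retreat.

```bash
python3 -m handwheel '[[0,0,1,0,0.1],[0,0,1.5,0,0.1],[0,0,1.5,0,0.6],[0,0,1.5,0,0.8],[0,0,1.5,0,0.8],[0,0,1.5,0,0.8],[0,0,1.5,0,0.8],[0,0,1.5,0,0.8]]' 40
python3 -m handwheel '[[0,0,-5,0,0.8],[0,0,-15,0,0.8],[0,0,-35,0,0.8],[0,0,-60,0,0.8],[0,0,-90,0,0.8],[0,0,-120,0,0.8],[0,0,-150,0,0.8],[0,0,-150,0,0.8]]'
python3 -m handwheel '[[-10,40,0,0,0.8],[-10,80,0,0,0.8],[-10,120,0,0,0.8],[-10,160,0,0,0.8],[-10,200,0,0,0.8],[-10,230,0,0,0.8],[-10,230,0,0,0.8]]'
python3 - <<'E'
from h import *
d=shot('top');cv2.imwrite('pics/t5.png',cv2.resize(d['color'][65:245,190:370],None,fx=3.3,fy=3.3,interpolation=cv2.INTER_CUBIC))
E
```

```text
clock: 8.1
tcp_pos: [0.4444, -0.0062, 0.0139]
orientation: [0.0, 1.0, -0.017, -0.0]
wrist_force: [-0.5, 0.1, -0.4]
finger_gap: 0.0681
grip_force: 0.0
clock: 8.9
tcp_pos: [0.4473, -0.0067, 0.1688]
orientation: [0.001, 1.0, -0.017, 0.004]
wrist_force: [0.5, -0.9, -0.5]
finger_gap: 0.0684
grip_force: 0.0
clock: 9.6
tcp_pos: [0.4268, -0.2392, 0.1638]
orientation: [0.001, 1.0, -0.019, 0.0]
wrist_force: [-0.9, -0.8, -0.6]
finger_gap: 0.0686
grip_force: 0.0
```

View pics/t5.png

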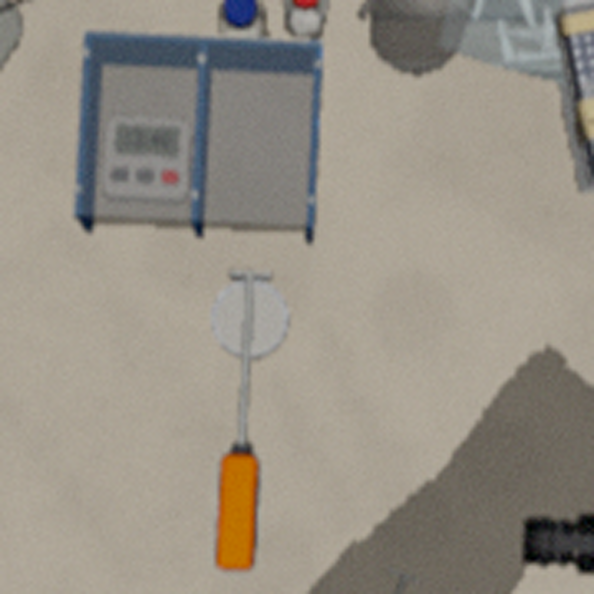

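The pick stands released at (238,510), the dish lies flat and clear of the cover at (250,318), and the timer is where it was.

```bash
python3 -m handwheel '[[0,0,0,0,0.8],[0,0,0,0,0.8],[0,0,0,0,0.8]]'; python3 -c "
from workcell import workorder
print(workorder.hand_in())"
```

```text
clock: 9.95
tcp_pos: [0.4268, -0.2345, 0.1639]
orientation: [-0.0, 1.0, -0.016, -0.0]
wrist_force: [0.3, -0.7, -0.6]
finger_gap: 0.0682
grip_force: 0.0
the job is handed in; nothing more can be done
None
```

I handed the job in at about 10 s: the last picture shows the dish flat and fully clear of the cover, the pick released on the worktop and the timer where it was, but the hand-in returned no verdict.

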